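Pack the gel casting box with filler plates and wedge it tight

TASK

The glass gel cassettes only partly fill the casting box: set filler plates from the drying rack upright on the box's floor, one after another against the cassettes, until the room that is left is for the wedge only - as many as it takes, and leave any spare in the rack. Then slide the wedge down, tab up and sloping side towards the sloping clear cover, between the last filler and the cover until you feel the whole pack go tight, the wedge well down in the box but not resting on its floor. Lower things in without dropping them and press firmly but not hard, for the cassettes are glass; finish still gripping the wedge and keeping it pressed home while I tighten the cover screws.

Things in the scene. Friction and masses are not known exactly. Their poses are not given: they have to be found in the camera images.
- caster: Gel casting box, fixed, open on top. x runs from its white back wall past the cassettes to the clear cover, y across, z up; origin: underside. White base 150 x 142 mm; inner floor 12 mm above the origin; chamber 106 mm wide (y -53 to 53) between clear side walls 8 mm thick, tops at z = 92 mm. Back wall 122 mm wide, 24 mm thick, inner face at x = -25 mm, top at z = 97 mm.
- cover: Clear cover plate of the box, fixed, 105 mm wide, 8 mm thick, 80 mm high. Origin: foot of its inner face on the inner floor, at caster x = 44 mm, z = 12 mm. The inner face slopes outwards going up: 1 mm in caster +x per 4 mm of height (14 degrees); this frame is pitched with it, z running up the face.
- cassettes: Pack of upright glass cassettes against the back wall in the box, fixed, 100 mm wide, 80 mm high. Origin: middle of the foot of its free, upright glass face, on the inner floor; the face looks along caster +x (same axes). The gap at floor level from this face to the cover's foot varies, 19.5 to 36.5 mm, and needs one or two fillers.
- rack: White drying rack with pegs, fixed, 134 x 120 mm, plates stand on its base 8 mm above the origin (underside centre). Along its x stand, from -x to +x, filler1, filler2, filler3 (22 mm apart) and the wedge; pegs are 45 mm high or less.
- filler1: Smooth grey acrylic filler plate, 10 mm thick (x), 100 mm wide (y), 85 mm high, with a tab in the middle of its top: 40 mm wide (y), 10 mm thick, 35 mm high (z 85 to 120 mm), to be gripped across its 40 mm. Origin at the centre of the underside, z up. 115 g. Stands in the rack.
- filler2: Second filler plate, the same as filler1.
- filler3: Third filler plate, the same as filler1.
- wedge: Grey wedge, 96 mm wide (y), 85 mm high, about 260 g. Origin: middle of the foot of its flat upright face, which looks to its -x; foot 18 mm thick (x 0 to 18), +x side slopes out 1 in 4 like the cover (39 mm at the top). Tab: 40 mm wide (y), x 6 to 20, z 85 to 120 mm. With the right fillers in it jams with its foot 4 to 46 mm above the inner floor; with one too few it sits loose.
- dishes: Bystander: stack of five petri dishes, 90 mm across, 75 mm high; origin at the underside. Leave alone.
- bottle: Bystander: glass bottle with blue cap, 68 mm across, 150 mm high; origin at the underside. Leave alone.
- tuberack: Bystander: white wire rack with yellow-capped tubes, 100 x 200 mm, 116 mm high; origin at the underside. Leave alone.
- comb: Bystander: black gel comb lying flat, about 50 x 90 x 5 mm; origin at the underside. Leave alone.
Mind the look-alikes: they are no part of the job. Leave any blue look-alike of the wedge alone. Leave any red look-alike of the filler2 alone.

How it is judged:
By the outcome, as a careful person would: the job done as asked, in the order asked, and still so for the second after the job is handed in, while the arm keeps its last pose, push and grip.
It also fails if it takes over 72 s, if anything falls off the work surface, if the arm or the gripper's body presses on something with over 40 N, if the wrist force passes 120 N, or if a joint passes its speed limit or range.

ROBOT

A 6-joint arm with a two-finger parallel gripper is mounted at the origin on the work surface. World frame = base frame: x ahead of the robot, y to its left, z up, the work surface at z = 0. Lengths are in m, angles in degrees, forces in N, time in s.
With the tool pointing down it reaches from about 0.4 to 0.825 m from the base axis. Payload 7 kg.
Tool frame: the origin (TCP) lies midway between the tips of the shut fingers; the grasp point (between the pads) lies 19 mm behind it; z points along the fingers, y is the line along which they close (so a half turn about z gives the same grasp; the last joint's range is limited). The gripper opens to 88 mm and grips with 3 to 60 N. Pads are 19 mm wide; open, the fingers measure 130 mm over their backs; the gripper's body (78 mm by 193 mm) begins 47 mm behind the grasp point.
Start: joints at [-52.305, 20.546, 0.682, 0, -70.136, -16.507], TCP at [0.244, -0.629, 0.227] pointing down, gripper open.
Joint ranges: [-176.03, 176.03], [-82.01, 121.73], [-58.28, 71.71], [-173.87, 95.51], [-174.79, -0.11], [-173.66, 173.66]. Speed limits (degrees/s): [136.94, 136.94, 172.46, 180, 180, 180].

INTERFACE

Orientations are given as a 3x3 rotation matrix whose columns are the frame's x, y, z axes.
In Python, from rig import robot gives the robot as it stands. Calls block until the motion is done:
- robot.goto(position, orientation): joint-space move of the TCP to a pose.
- robot.servo_line(position, ori=None, speed=0.15): straight line of the TCP; ori=None keeps the orientation; speed is the mean speed in m/s.
- robot.movej(angles): joint-space move.
- robot.move_gripper(opening): opening from 0.0 (shut) to 1.0 (fully open); the grip force is fixed at half the most; returns when the fingers have stopped.
- robot.dwell(seconds).
- robot.ik(position, orientation): joint angles nearest the present ones, or None.
- robot.grab_frame(name): name is "side" or "top" or "wrist"; returns (picture, depth): 420x560x3 uint8, red, green, blue; 420x560 float32, m along the optical axis (not along the pixel's ray), 0 where there is no reading.
- robot.camera_info(name): a dict with "vfov" (degrees; the focal length in pixels is half the picture's height over the tangent of half this angle, whatever the lens; pixels are square), "cx", "cy" (the principal point, pixels), "view" (4x4, takes a point from world to camera coordinates); the wrist camera has in their place "T_tool_cam" (4x4, takes a point from camera to tool coordinates, whose origin is the TCP and whose axes are the flange's). Camera axes: x right, y down, z forward; pixel columns grow to the right and rows downward; lengths in m; the calibration is good to about 2 mm. A picture is of the moment at which its call begins: read the wrist's pose just before it. camera_info takes no time and is no camera call.
A pose or a line that the arm cannot do raises robot.Unreachable and nothing moves.
- robot.job_done(): hands the job in; it is judged then, once.
Readings, each from a call of its own:
- robot.read_t(): time.
- robot.read_qpos(): joint angles.
- robot.read_qvel(): joint speeds.
- robot.read_effort(): joint torques, N m.
- robot.read_position(): TCP position.
- robot.read_tcp_rot(): TCP orientation.
- robot.read_force(): force on the tool from outside, world axes, zero at the start.
- robot.read_ft_torque(): the same for the moment, N m.
- robot.read_grip_width(): opening from 0.0 (shut) to 1.0 (fully open).
- robot.read_finger_force(): force on a finger pad.
Only numpy, scipy, OpenCV 4.12 (cv2) and the standard library are available. Lean on these libraries where they do the work, as an engineer would, in place of code of your own. Each camera call takes 0.05 s, during which the arm holds its last target. There are 200 camera calls.

## Working session

There is one attempt and no reset: what is moved stays moved. The work goes in short steps, each a Python script; the robot and the scene stay as the last script left them, time stands still between calls to the robot, and variables do not carry over. Pictures are saved under pics/ and viewed, at most 10 in all, crops included, and the job is handed in when it is done.

```bash
mkdir -p pics; ls; python3 - <<'E'
from rig import robot
import cv2,numpy as np
for n in ("top","side"):
    p,d=robot.grab_frame(n); np.savez(f"pics/{n}0.npz",p=p,d=d)
    cv2.imwrite(f"pics/{n}0.png",p[:,:,::-1])
    c=robot.camera_info(n); print(n,c, (d>0).mean())
print(robot.camera_info("wrist"),robot.read_t(),robot.read_tcp_rot())
E
```

```text
pics
top {'vfov': 53.12654722180856, 'cx': 270.05550418311486, 'cy': 215.36521548114914, 'view': array([[-0.01319722, -0.99988472,  0.00750816, -0.01504889],
       [-0.99654218,  0.01253634, -0.08213723,  0.53239074],
       [ 0.08203363, -0.00856618, -0.99659275,  1.19016293],
       [ 0.        ,  0.        ,  0.        ,  1.        ]])} 0.9960459183673469
side {'vfov': 53.03005799567875, 'cx': 274.35459817874687, 'cy': 212.2995006312569, 'view': array([[-0.99254509, -0.12093522,  0.01512996,  0.52606938],
       [-0.07352167,  0.49510216, -0.86571844,  0.06896185],
       [ 0.09720497, -0.86037696, -0.50030258,  1.07267638],
       [ 0.        ,  0.        ,  0.        ,  1.        ]])} 0.9959311224489796
{'vfov': 69.62997366764866, 'cx': 269.91530004361294, 'cy': 215.0537015954502, 'T_tool_cam': array([[ 1.02315489e-03, -9.68103133e-01, -2.50549951e-01,
         6.70366219e-02],
       [ 9.99999131e-01,  1.19888152e-03, -5.48740697e-04,
         4.30235842e-04],
       [ 8.31617294e-04, -2.50549172e-01,  9.68103518e-01,
        -1.57784828e-01],
       [ 0.00000000e+00,  0.00000000e+00,  0.00000000e+00,
         1.00000000e+00]])} 0.1 [[-9.32442042e-01 -3.61318951e-01 -6.73756605e-04]
 [-3.61319550e-01  9.32441101e-01  1.33261075e-03]
 [ 1.46740831e-04  1.48602373e-03 -9.99998885e-01]]
```

View pics/top0.png

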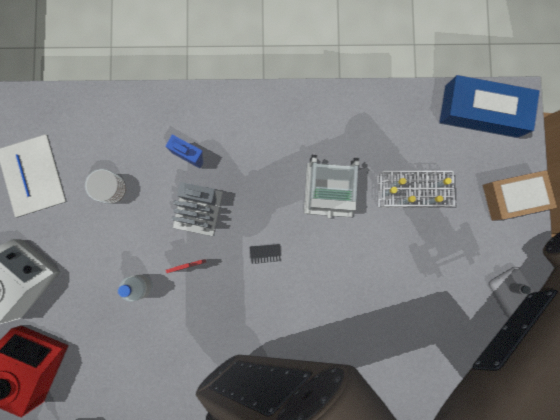

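View pics/side0.png

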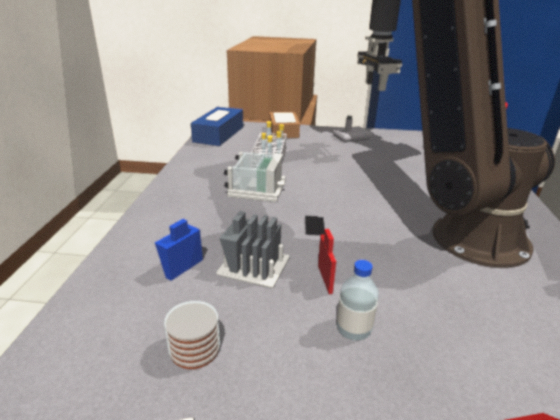

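Top view: the rack is at about (197,208), with the grey fillers towards the robot and the wedge on the far side (200,190). The box is at (332,188), with its back wall towards the robot and the cover on the far side. The red look-alike is at (185,266) and the blue one at (184,150). I'll get coarse positions, then take closer looks with the wrist camera.

```bash
cat > h.py <<'E'
import numpy as np,cv2
from rig import robot
def K(c): return 210/np.tan(np.radians(c["vfov"])/2)
def T_wc(n):
    c=robot.camera_info(n)
    if n!="wrist": return c,np.linalg.inv(c["view"])
    T=np.eye(4);T[:3,:3]=robot.read_tcp_rot();T[:3,3]=robot.read_position()
    return c,T@c["T_tool_cam"]
def cloud(c,T,d):
    f=K(c);v,u=np.mgrid[:d.shape[0],:d.shape[1]]
    P=np.dstack([(u-c["cx"])/f*d,(v-c["cy"])/f*d,d])
    P=P@T[:3,:3].T+T[:3,3];P[d==0]=np.nan;return P
def ray(c,T,uv,z):
    f=K(c);uv=np.atleast_2d(uv).astype(float)
    r=np.c_[(uv[:,0]-c["cx"])/f,(uv[:,1]-c["cy"])/f,np.ones(len(uv))]@T[:3,:3].T
    s=(z-T[2,3])/r[:,2];return T[:3,3]+r*s[:,None]
def snap(n,name):
    c,T=T_wc(n);p,d=robot.grab_frame(n)
    np.savez(f"pics/{name}.npz",p=p,d=d,T=T,**{k:c[k] for k in("vfov","cx","cy")})
    cv2.imwrite(f"pics/{name}.png",p[:,:,::-1]);return c,T,p,d
def load(name):
    z=np.load(f"pics/{name}.npz");return {k:float(z[k]) for k in("vfov","cx","cy")},z["T"],z["p"],z["d"]
E
python3 - <<'E'
from h import *
c,T=T_wc("top");z=np.load("pics/top0.npz");P=cloud(c,T,z["d"])
for n,(a,b,e,f) in dict(rack=(165,240,170,245),box=(300,364,150,222)).items():
    q=P[e:f,a:b];m=q[...,2]>0.07;print(n,np.nanmin(q[m],0),np.nanmax(q[m],0),np.nanmean(q[m],0))
R=np.array([[-1.,0,0],[0,1,0],[0,0,-1]])
for n,xy in dict(wrack=(0.57,.19),wbox=(.60,-.13)).items():
    m=P[170:245,165:240] if n=="wrack" else P[150:222,300:364]
    k=m[...,2]>0.06;cx=np.nanmean(m[k],0);print(n,cx)
    robot.goto([cx[0]-.03,cx[1],.33],R);snap("wrist",n);print(robot.read_t(),robot.read_qpos())
E
```

```text
rack [0.49782876 0.13010107 0.07006069] [0.62098032 0.24449562 0.13484837] [0.56368832 0.18330224 0.10183989]
box [ 0.53795835 -0.26902605  0.07016328] [ 0.70022833 -0.13228678  0.10426093] [ 0.59826558 -0.19748521  0.09025944]
wrack [0.56317244 0.1831066  0.10048311]
3.1917 [ 3.87866477e+01  7.16061634e+00 -3.75638909e+00  2.43702906e-03
 -7.90993375e+01 -1.28833739e+02]
wbox [ 0.59989736 -0.19720124  0.08850223]
4.6667 [-4.42658662e-01  1.10382883e+01  9.60147139e-01 -8.44626325e-03
 -7.99101730e+01 -8.94848205e+01]
```

View pics/wrack.png

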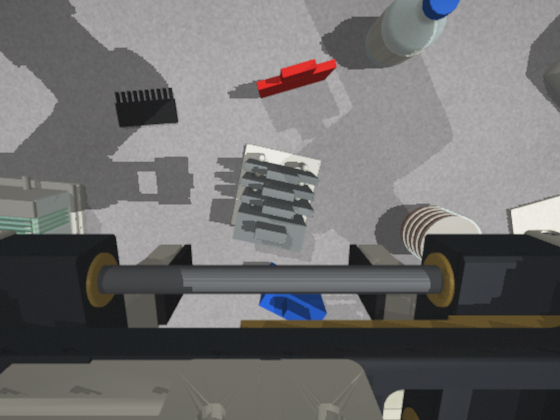

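View pics/wbox.png

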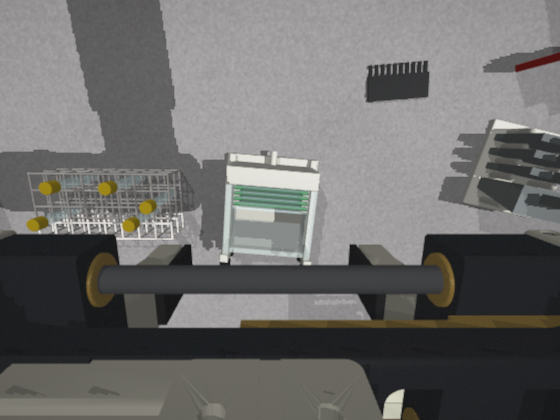

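Both views are clear: the box is at (225–320, 155–265) with green cassettes at rows 186–210, and the rack is at (232–322, 145–250), turned about 12°. I'll take a closer look at each, placed so the gripper does not hide them.

```bash
python3 - <<'E'
from h import *
R=np.array([[-1.,0,0],[0,1,0],[0,0,-1]])
for n,xy in dict(cbox=(.612,-.197),crack=(.568,.183)).items():
    robot.goto([xy[0]+.06,xy[1],.22],R);snap("wrist",n);print(robot.read_t())
a=cv2.imread("pics/cbox.png")[:260,100:460];b=cv2.imread("pics/crack.png")[:260,100:460]
cv2.imwrite("pics/both.png",cv2.resize(np.vstack([a,b]),None,fx=1.15,fy=1.15))
E
```

```text
5.3667
6.8417
```

View pics/both.png

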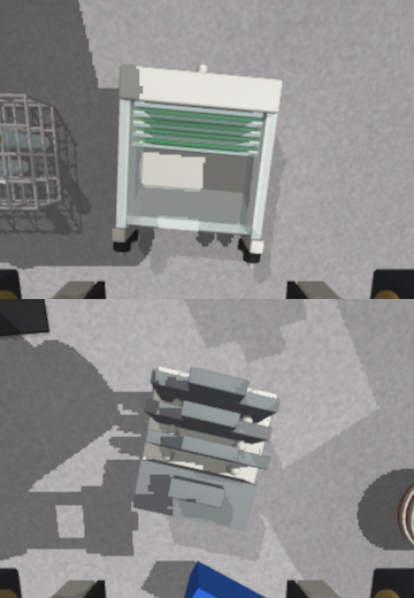

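Box crop: the back wall is rows 68–110, the last glass edge about row 150, and the cover about row 220. Rack crop: three filler tabs at about (218,382), (210,412) and (205,443), with the wedge tab at (197,490). Now fitting from depth.

```bash
python3 - <<'E'
from h import *
c,T,p,d=load("crack");P=cloud(c,T,d)
m=(P[...,2]>.121)&(P[...,2]<.14)&(abs(P[...,0]-.565)<.08)&(abs(P[...,1]-.183)<.08)
n,l,s,_=cv2.connectedComponentsWithStats(m.astype(np.uint8))
for i in range(1,n):
    if s[i,4]<60: continue
    q=P[l==i];print(s[i],q.mean(0).round(4),[np.round(v,4) for v in cv2.minAreaRect(q[:,:2].astype(np.float32)*1000)])
c,T,p,d=load("cbox");P=cloud(c,T,d)
m=(P[...,2]>.0945)&(P[...,2]<.104)&(abs(P[...,0]-.6)<.1)&(abs(P[...,1]+.197)<.09)
n,l,s,_=cv2.connectedComponentsWithStats(m.astype(np.uint8))
for i in range(1,n):
    if s[i,4]<200: continue
    q=P[l==i];print('box',s[i],q.mean(0).round(4),[np.round(v,4) for v in cv2.minAreaRect(q[:,:2].astype(np.float32)*1000)])
for u in (250,265,290):
    print(u)
    for v in range(60,215,2): print(v,P[v,u].round(4)[[0,2]],p[v,u],end=' | ')
E
```

```text
[263  60  53  26 809] [0.5135 0.1968 0.1273] [array([513.0334, 196.9429]), array([39.8722, 10.3976]), np.float64(77.551)]
[257  89  52  24 720] [0.5338 0.1918 0.1275] [array([533.5447, 191.9975]), array([39.961 , 10.2247]), np.float64(77.8061)]
[257 119  51  23 647] [0.5559 0.1918 0.1276] [array([555.8475, 191.8671]), array([39.777 , 10.0016]), np.float64(77.6968)]
[245 155  51  27 846] [0.5862 0.1823 0.1276] [array([586.5465, 182.3664]), array([39.8266, 14.1297]), np.float64(77.5503)]
box [ 203   57  142   42 4170] [ 0.5556 -0.1938  0.0966] [array([ 555.546 , -193.5452]), array([121.7518,  24.1822]), np.float64(85.1685)]
250
60 [ 0.52   -0.0006] [181 181 176] | 62 [0.5436 0.0977] [227 226 220] | 64 [0.5448 0.096 ] [229 228 221] | 66 [0.5463 0.0957] [228 228 221] | 68 [0.5481 0.0966] [229 228 222] | 70 [0.5497 0.0967] [228 228 222] | 72 [0.5514 0.0974] [229 228 222] | 74 [0.5527 0.0959] [228 228 222] | 76 [0.5543 0.0962] [228 228 222] | 78 [0.556  0.0965] [228 228 222] | 80 [0.5576 0.0969] [229 228 222] | 82 [0.5593 0.0976] [228 228 221] | 84 [0.5608 0.0965] [228 227 221] | 86 [0.562
[... 7283 characters left out ...]
] | 178 [0.6481 0.0514] [137 142 139] | 180 [0.6496 0.056 ] [137 142 140] | 182 [0.6509 0.0617] [137 142 139] | 184 [0.6521 0.068 ] [137 142 139] | 186 [0.6535 0.0721] [137 141 139] | 188 [0.6547 0.0771] [137 142 139] | 190 [0.6557 0.0831] [136 140 138] | 192 [0.657  0.0871] [136 141 139] | 194 [0.658  0.0927] [173 181 178] | 196 [0.66  0.092] [187 195 191] | 198 [0.662  0.0918] [187 196 192] | 200 [0.6642 0.0908] [187 195 192] | 202 [0.683  0.0118] [101 101  97] | 204 [ 6.881e-01 -1.000e-04] [80 79 79] | 206 [ 6.908e-01 -2.000e-04] [81 79 79] | 208 [ 0.6936 -0.0012] [78 77 78] | 210 [ 0.6962 -0.0009] [145 143 143] | 212 [ 0.6989 -0.001 ] [150 149 149] | 214 [ 0.7015 -0.0009] [150 148 148] |
```

The gap is about 36 mm (cassette face x≈0.600, cover foot x≈0.636), so two fillers are needed. The wedge should then jam about 8 mm above the floor. Box yaw is −4.8° and rack yaw −12.4°. Picking filler1.

```bash
cat >> h.py <<'E'
YB=-4.83;YR=-12.4
def Rz(a):
    a=np.radians(a);X=np.array([np.cos(a),np.sin(a),0]);Y=np.array([-np.sin(a),np.cos(a),0])
    return np.c_[-X,Y,[0,0,-1.]]
def ax(a): R=Rz(a);return -R[:,0],R[:,1]
def st(*s): print(*s,"t%.2f"%robot.read_t(),robot.read_position().round(4),"F",np.round(robot.read_force(),1),"ff",np.round(robot.read_finger_force(),1),"w%.3f"%robot.read_grip_width())
def pick(xy,dx,tip,name):
    """grip a tab in the rack; dx = pad shift along rack x, tip = TCP height above the part's foot"""
    X,Y=ax(YR);p=np.array([*xy,0])+dx*X;R=Rz(YR)
    robot.move_gripper(.75)
    robot.goto(p+[0,0,.165],R);robot.servo_line(p+[0,0,.008+tip],speed=.12);st("down")
    robot.move_gripper(0);robot.dwell(.1);st("grip")
    robot.servo_line(p+[0,0,.225],speed=.15);st("up");snap("wrist",name)
E
python3 - <<'E'
from h import *
pick((.5130,.1969),0,.091,"held1")
E
```

```text
down t8.74 [0.5138 0.1971 0.0994] F [0.4 0.1 0.2] ff 0.0 w0.747
grip t9.39 [0.5133 0.1971 0.0994] F [-1.3 -0.3  3.1] ff 30.0 w0.453
up t10.38 [0.5124 0.1966 0.2238] F [-0.3 -0.4 -1.3] ff 30.0 w0.452
```

View pics/held1.png

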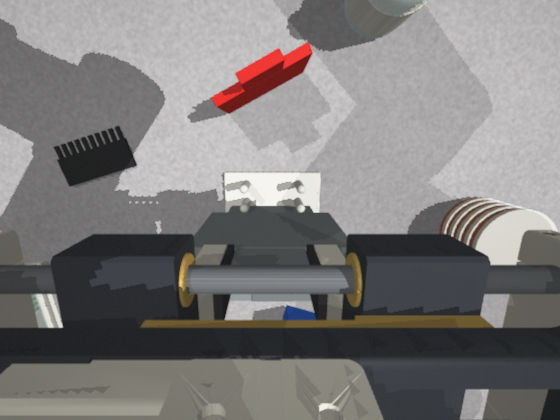

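Filler1 is held: its face is the trapezoid at (195–348, 210–245), centred between the fingers. I'll measure its pose in the tool frame.

```bash
cat >> h.py <<'E'
def heldinfo(name):
    c,T,p,d=load(name);P=cloud(c,robot.camera_info("wrist")["T_tool_cam"],d)
    m=(abs(P[...,0])<.03)&(P[...,2]>.008)&(P[...,2]<.09)&(np.arange(420)[:,None]<244)
    q=P[m];b=[]
    for z0 in np.arange(.01,.085,.01):
        k=q[(q[:,2]>=z0)&(q[:,2]<z0+.01)]
        if len(k)>50:b.append([z0+.005,k[:,1].min(),k[:,1].max(),np.median(k[:,0])])
    b=np.array(b);print((b*1000).round(1),"yc",((b[:,1]+b[:,2])/2*1000).mean().round(2),"zmax",q[:,2].max().round(4))
E
python3 - <<'E'
from h import *
heldinfo("held1")
E
```

```text
[[ 15.  -46.9  46.5   5.3]
 [ 25.  -49.6  49.6   5.3]
 [ 35.  -49.7  49.6   5.3]
 [ 45.  -49.5  49.7   5.3]
 [ 55.  -49.7  49.6   5.2]
 [ 65.  -49.2  49.3   5.2]
 [ 75.  -49.8  49.4   5.2]
 [ 85.  -49.4  49.7   5.2]] yc -0.03 zmax 0.0899
```

```bash
cat >> h.py <<'E'
X,Y=ax(YB);OB=np.array([.55555,-.19355,0])+.037*X
RB=Rz(YB)
def box(x,y,z): return OB+x*X+y*Y+[0,0,z]
E
python3 - <<'E'
from h import *
c,T,p,d=load("cbox");P=cloud(c,T,d)-OB
x=P@X;y=P@Y;z=P[...,2]
for lo in range(-40,40,16):
    m=(y*1000>lo)&(y*1000<lo+16)
    k=m&(z>.088)&(z<.095)&(x<.04);f=m&(abs(z-.012)<.002)&(x>0)&(x<.05)
    w=m&(z>.025)&(z<.085)&(x>.04)&(x<.068);A=np.polyfit(z[w]-.012,x[w],1)
    print(lo,"cass max",np.percentile(x[k],99.5).round(4),"floor",np.percentile(x[f],[.5,99.5]).round(4),"cover",A.round(4))
k=(z>.085)&(z<.096)&(x>-.02)&(x<.06); print("sidewall inner y",[np.percentile(y[k&(x>.02)&(x<.04)&(y*s>0)]*s,1).round(4) for s in(-1,1)])
E
```

```text
-40 cass max 0.0079 floor [0.0082 0.0445] cover [0.2484 0.0441]
-24 cass max 0.0078 floor [0.0083 0.0444] cover [0.2471 0.0441]
-8 cass max 0.0078 floor [0.0083 0.0444] cover [0.2479 0.0441]
8 cass max 0.0078 floor [0.0083 0.0446] cover [0.2475 0.0441]
24 cass max 0.0079 floor [0.0083 0.0446] cover [0.2479 0.0441]
sidewall inner y [np.float64(0.0527), np.float64(0.0529)]
```

Frames are confirmed: cassette face at caster x = 8.0 mm, cover foot at 44.0, side walls at ±52.8. Placing filler1.

```bash
cat >> h.py <<'E'
def place(xc,tip,clear=.003):
    """lower beside, push to -X lightly, set down, release; xc = TCP caster x at contact"""
    robot.goto(box(xc+clear,0,.225),RB);robot.dwell(.15);F0=np.array(robot.read_force());st("over")
    robot.servo_line(box(xc+clear,0,.012+tip+.012),speed=.12);st("in",)
    robot.servo_line(box(xc+clear,0,.012+tip+.0015),speed=.04)
    x=xc+clear
    while x>xc-.003:
        x-=.0005;robot.servo_line(box(x,0,.012+tip+.0015),speed=.02);robot.dwell(.03)
        f=(np.array(robot.read_force())-F0)
        if f@X>3: break
    st("pushed x %.1f"%(x*1e3));x0=(robot.read_position()-OB)@X
    z=.012+tip+.0015
    while z>.012+tip-.004:
        z-=.0005;robot.servo_line(box(x,0,z),speed=.02);robot.dwell(.03)
        f=(np.array(robot.read_force())-F0)
        if f[2]>3: break
    st("floor z %.4f"%z);robot.move_gripper(.62);st("rel")
E
python3 - <<'E'
from h import *
place(.0132,.091)
robot.servo_line(box(.0132,0,.2),speed=.2)
robot.goto(box(.0132+.06,0,.22),RB);snap("wrist","after1");st()
E
```

```text
over t12.09 [ 0.6088 -0.1968  0.2252] F [-0.8 -1.1 -0.8] ff 30.0 w0.456
in t13.16 [ 0.6092 -0.1981  0.1158] F [ 0.3 -1.2 -0.1] ff 30.0 w0.454
pushed x 12.2 t15.83 [ 0.6052 -0.1977  0.1047] F [ 2.5  0.1 -1.3] ff 30.0 w0.451
floor z 0.1025 t16.97 [ 0.6052 -0.1978  0.1034] F [ 3.8 -0.3  6. ] ff 30.0 w0.455
rel t17.49 [ 0.6042 -0.1977  0.1022] F [ 0.3  0.1 -0.3] ff 0.0 w0.617
t18.54 [ 0.6646 -0.2026  0.2179] F [ 1.3 -0.5 -1.2] ff 0.0 w0.616
```

View pics/after1.png

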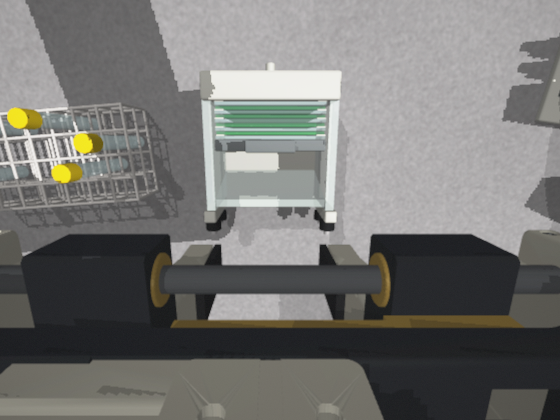

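Filler1 stands in the box, with its tab at (245–325, 138–152) right against the green pack. I'll verify its position from depth, then pick filler3 (more room beside it) with the pads shifted 4 mm towards +x, so they clear filler1's tab in the box.

```bash
python3 - <<'E'
from h import *
c,T,p,d=load("after1");P=cloud(c,T,d)-OB
x=P@X*1e3;y=P@Y*1e3;z=P[...,2]*1e3
for n,a,b in(("tab",127,137),("shoulder",94.5,100)):
    k=(z>a)&(z<b)&(abs(y)<52)&(x>2)&(x<40);r=cv2.minAreaRect(np.c_[x[k],y[k]].astype(np.float32));print(n,z[k].mean(),r)
pick((.5558,.1919),.004,.091,"held2");heldinfo("held2")
E
```

```text
tab 131.6821295748782 ((12.941839218139648, -0.2915802001953125), (9.304482460021973, 39.621437072753906), 0.05302969738841057)
shoulder 96.6831364532064 ((12.946978569030762, -0.32566070556640625), (8.850434303283691, 99.32747650146484), 0.06734336912631989)
down t21.25 [0.5603 0.191  0.0995] F [-0.4  0.3 -0.1] ff 0.0 w0.751
grip t21.90 [0.5599 0.1911 0.0994] F [-0.3 -0.7  3.6] ff 30.0 w0.452
up t22.89 [0.5591 0.1908 0.2238] F [ 0.8 -0.6 -1.3] ff 30.0 w0.451
[[ 15.  -48.4  49.1   9.2]
 [ 25.  -49.8  49.4   9.2]
 [ 35.  -49.8  49.3   9.2]
 [ 45.  -49.6  49.5   9.2]
 [ 55.  -49.6  49.4   9.1]
 [ 65.  -49.9  49.3   9.1]
 [ 75.  -49.3  49.3   9.1]
 [ 85.  -50.   48.8   9.1]] yc -0.15 zmax 0.09
```

Filler1 is flush (faces at 8–18 mm). Placing the second filler.

```bash
python3 - <<'E'
from h import *
place(.02715,.091,.0035)
robot.servo_line(box(.02715,0,.2),speed=.2)
robot.goto(box(.0132+.06,0,.22),RB);c,T,p,d=snap("wrist","after2");st()
P=cloud(c,T,d)-OB
x=P@X*1e3;y=P@Y*1e3;z=P[...,2]*1e3
for n,a,b in(("tab",127,137),("shoulder",94.5,100)):
    k=(z>a)&(z<b)&(abs(y)<52)&(x>2)&(x<40);r=cv2.minAreaRect(np.c_[x[k],y[k]].astype(np.float32));print(n,z[k].mean(),r)
k=(abs(z-12)<2)&(abs(y)<45)&(x>10)&(x<50);print(np.percentile(x[k],[1,5,95]))
E
```

```text
over t24.56 [ 0.6233 -0.198   0.2251] F [ 0.3  0.6 -0.8] ff 30.0 w0.452
in t25.62 [ 0.6236 -0.1993  0.1159] F [-0.5  0.4 -0.2] ff 30.0 w0.450
pushed x 26.1 t28.58 [ 0.6191 -0.1989  0.1047] F [ 3.2 -2.3 -3. ] ff 30.0 w0.455
floor z 0.1030 t29.43 [ 0.619  -0.1989  0.1034] F [ 3.9 -0.6  3.6] ff 30.0 w0.454
rel t29.96 [ 0.6181 -0.1989  0.1027] F [-0.6  1.   0.1] ff 0.0 w0.617
t30.96 [ 0.6647 -0.2026  0.218 ] F [ 0.8  0.7 -0.3] ff 0.0 w0.619
tab 131.67570200141066 ((17.928653717041016, 0.11125373840332031), (18.762720108032227, 39.357662200927734), 0.09675238281488419)
shoulder 96.68007492445854 ((18.188602447509766, -0.20386886596679688), (18.725006103515625, 99.78652954101562), 0.05034589394927025)
[34.88259937 36.01343191 44.34803716]
```

The second filler is flush too (pack face at about 28 mm, 16 mm left at the floor). Now the wedge.

```bash
python3 - <<'E'
from h import *
pick((.5865,.1824),0,.0865,"heldw");heldinfo("heldw")
E
```

```text
down t33.65 [0.5867 0.1819 0.0943] F [ 0.   0.2 -0.5] ff 0.0 w0.752
grip t34.30 [0.5865 0.1825 0.0946] F [ 0.3 -0.3  1.5] ff 30.0 w0.458
up t35.32 [0.5858 0.1821 0.2237] F [ 0.2 -0.1 -3.1] ff 30.0 w0.454
[[ 15.  -48.   47.7  12.6]
 [ 25.  -47.8  48.3  12.7]
 [ 35.  -47.9  48.   12.8]
 [ 45.  -48.   48.   12.8]
 [ 55.  -48.   47.8  12.8]
 [ 65.  -48.   48.   12.9]
 [ 75.  -47.9  47.7  12.9]
 [ 85.  -47.4  47.2  13. ]] yc -0.02 zmax 0.0862
```

```bash
python3 - <<'E'
from h import *
t=.0863
robot.goto(box(.0425,0,.225),RB);robot.dwell(.15);F0=np.array(robot.read_force());st("over");np.save("F0.npy",F0)
robot.servo_line(box(.0425,0,.012+t+.03),speed=.1);st("h30")
robot.servo_line(box(.0418,0,.012+t+.016),speed=.05);st("h16")
h=.016
while h>.002:
    h-=.0005;x=.0408+max(0,.25*h-.002)/2
    robot.servo_line(box(x,0,.012+t+h),speed=.02);robot.dwell(.05)
    f=np.array(robot.read_force())-F0;q=robot.read_position()-OB
    if f[2]>1.5: print("cmd h %.1f real h %.1f x %.1f"%(h*1e3,(q[2]-.012-t)*1e3,q@X*1e3),"fX %.1f fY %.1f fz %.1f"%(f@X,f@Y,f[2]))
    if f[2]>10 or abs(f@X)>15: break
st("end")
E
```

```text
over t36.95 [ 0.6351 -0.199   0.2251] F [-0.   0.7 -2. ] ff 30.0 w0.455
h30 t38.07 [ 0.6353 -0.2003  0.1291] F [-0.3 -0.5 -1.4] ff 30.0 w0.452
h16 t38.50 [ 0.6338 -0.2002  0.1139] F [ 0.1  0.  -2.8] ff 30.0 w0.453
cmd h 10.5 real h 10.6 x 40.9 fX -5.0 fY -0.8 fz 3.9
cmd h 10.0 real h 10.2 x 40.7 fX -5.7 fY -0.7 fz 4.4
cmd h 9.5 real h 9.9 x 40.6 fX -6.8 fY -0.4 fz 5.9
cmd h 9.0 real h 9.6 x 40.6 fX -6.7 fY -0.2 fz 6.6
cmd h 8.5 real h 9.4 x 40.5 fX -8.3 fY 0.2 fz 9.3
cmd h 8.0 real h 9.2 x 40.4 fX -8.2 fY -0.0 fz 11.2
end t43.30 [ 0.6327 -0.2003  0.1075] F [-8.2  1.3  9.2] ff 30.0 w0.458
```

The wedge touches the cover first at h≈10, so the arm is holding it off slightly. I'll relieve the side force towards −x, then press on down.

```bash
python3 - <<'E'
from h import *
t=.0863;F0=np.load("F0.npy");h=.008;x=.0408
for i in range(40):
    f=np.array(robot.read_force())-F0;q=robot.read_position()-OB
    print("cmd h %.1f x %.1f real h %.1f x %.1f"%(h*1e3,x*1e3,(q[2]-.012-t)*1e3,q@X*1e3),"fX %.1f fY %.1f fz %.1f"%(f@X,f@Y,f[2]))
    if abs(f@X)>3: x+=np.sign(f@X)*.0003
    elif f[2]<22: h-=.0005
    else: break
    robot.servo_line(box(x,0,.012+t+h),speed=.02);robot.dwell(.04)
    if abs(f@X)>20 or x<.036: break
st("end")
E
```

```text
cmd h 8.0 x 40.8 real h 9.2 x 40.4 fX -8.2 fY -0.0 fz 11.2
cmd h 8.0 x 40.5 real h 9.2 x 40.4 fX -8.2 fY 0.8 fz 9.6
cmd h 8.0 x 40.2 real h 9.2 x 40.4 fX -6.6 fY -1.5 fz 9.3
cmd h 8.0 x 39.9 real h 9.1 x 40.4 fX -5.3 fY -0.6 fz 7.5
cmd h 8.0 x 39.6 real h 8.7 x 40.3 fX -3.9 fY -1.2 fz 7.2
cmd h 8.0 x 39.3 real h 8.5 x 40.1 fX -2.0 fY -2.2 fz 6.2
cmd h 7.5 x 39.3 real h 8.2 x 40.0 fX -1.7 fY -1.3 fz 8.7
cmd h 7.0 x 39.3 real h 8.3 x 40.1 fX -3.2 fY -1.3 fz 11.4
cmd h 7.0 x 39.0 real h 8.2 x 40.1 fX -2.0 fY -0.6 fz 11.6
cmd h 6.5 x 39.0 real h 8.2 x 40.1 fX -3.9 fY -1.3 fz 14.2
cmd h 6.5 x 38.7 real h 8.3 x 40.1 fX -2.1 fY -0.8 fz 13.5
cmd h 6.0 x 38.7 real h 8.2 x 40.1 fX -3.6 fY -0.6 fz 16.6
cmd h 6.0 x 38.4 real h 8.2 x 40.1 fX -2.4 fY -0.4 fz 16.0
cmd h 5.5 x 38.4 real h 8.2 x 40.2 fX -4.6 fY 0.3 fz 20.2
cmd h 5.5 x 38.1 real h 8.2 x 40.1 fX -1.9 fY -0.5 fz 18.3
cmd h 5.0 x 38.1 real h 8.2 x 40.1 fX -5.0 fY 0.6 fz 20.6
cmd h 5.0 x 37.8 real h 8.2 x 40.1 fX -2.1 fY -0.0 fz 20.4
cmd h 4.5 x 37.8 real h 8.2 x 40.1 fX -4.1 fY 0.7 fz 23.7
cmd h 4.5 x 37.5 real h 8.2 x 40.1 fX -2.8 fY 0.5 fz 21.8
cmd h 4.0 x 37.5 real h 8.2 x 40.1 fX -4.8 fY 1.1 fz 25.3
cmd h 4.0 x 37.2 real h 8.2 x 40.1 fX -3.6 fY 1.3 fz 23.4
cmd h 4.0 x 36.9 real h 8.2 x 40.1 fX -3.4 fY 0.5 fz 24.7
cmd h 4.0 x 36.6 real h 8.2 x 40.2 fX -1.3 fY 0.9 fz 23.5
end t49.72 [ 0.6324 -0.2001  0.1065] F [-1.2  1.7 21.6] ff 30.0 w0.452
```

The wedge is jammed solid at h≈8.2 mm (predicted 8), held with about 23 N down. One check before handing in.

```bash
python3 - <<'E'
from h import *
snap("wrist","fw");snap("side","fs");heldinfo("fw");st()
a=cv2.imread("pics/fw.png")[60:300,100:460];b=cv2.resize(cv2.imread("pics/fs.png")[110:290,180:450],(360,240))
cv2.imwrite("pics/final.png",cv2.resize(np.vstack([a,b]),None,fx=1.2,fy=1.2))
E
```

```text
[[  15.  -155.1   61.8   21.6]
 [  25.  -155.    53.9   26.2]
 [  35.  -181.8 -149.6   10.6]
 [  45.  -184.5 -140.1    9.8]
 [  55.  -180.7 -149.4    8.4]
 [  65.  -178.6 -149.6    7.7]
 [  75.  -216.2 -140.     5.5]] yc -133.21 zmax 0.09
t49.82 [ 0.6324 -0.2002  0.1065] F [-1.2  1.9 21.3] ff 30.0 w0.456
```

View pics/final.png

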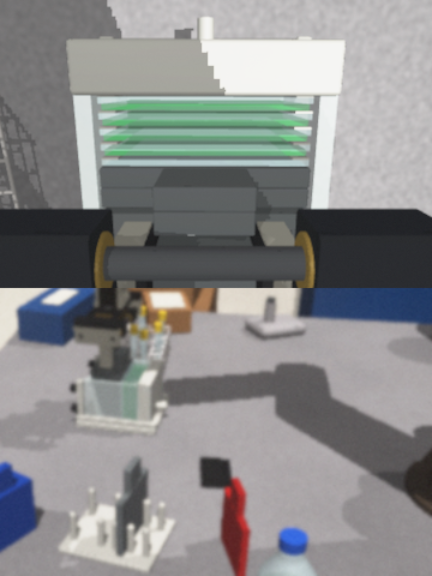

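The picture shows both fillers tight against the glass (rows 168–210), the wedge gripped behind them, and the spare upright in the rack. Handing in after a quick height check.

```bash
python3 - <<'E'
from h import *
c,T,p,d=load("fw");P=cloud(c,T,d)-OB
x=P@X*1e3;y=P@Y*1e3;z=P[...,2]*1e3
for a,b in((9,17),(19,27)):
    for ym,yM,zl in((0,18,120),(30,48,85)):
        k=(x>a)&(x<b)&(abs(y)>=ym)&(abs(y)<yM)&(z>zl)&(z<140);print(a,ym,k.sum(),np.median(z[k]) if k.any() else None)
robot.job_done();st("done")
E
```

```text
9 0 1295 131.73281560642167
9 30 855 96.755991794061
19 0 1231 131.74258082207638
19 30 810 96.74637874076248
the job is handed in; nothing more can be done
the job is handed in; nothing more can be done
```

The job is handed in: filler1 and filler3 stand flush on the floor against the cassettes, the wedge is jammed about 8 mm above the floor and still gripped with about 23 N downward, and filler2 stays in the rack as the spare.

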